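Ready the paint caddy for carrying

TASK

Get the paint caddy ready to be carried: first stand the bottle that has tipped over in it upright on the caddy's floor, between the others, and let go of it; then swing the carry handle up until it snaps home in its upright catch and stays there. Don't knock over the other bottles or the jar in the caddy, and leave everything else on the table where it is.

Things in the scene. Friction and masses are not known exactly. Their poses are not given: they have to be found in the camera images.
- caddy: open wooden caddy, fixed (sizes here and below in mm), 136 deep (x), 356 long (y). Origin: centre of its underside, on the table; the handle folds to its -x side; z up. One inner lane 120 (x) by 340 (y), floor 8 above the origin. Walls 8 thick: long walls 40 high, end walls 65 high with a 60 wide ear up to 107 in the middle for the handle's pivot. Sprung catches stand 16 out below the pivots.
- pivot (a point): middle of the handle's hinge axis, 85 above the caddy's origin; the axis runs along the caddy's y
- grip (a point): centre of the handle's round wooden grip bar, 20 diameter, 370 long along the caddy's y, 155 from the hinge axis. Two flat aluminium arms 5 thick, 16 wide, just outside the end walls (at y = +-185), join it to the pivots.
- handle (a joint): carry handle, rad: 0 = level towards caddy -x, 1.571 = upright (end stop). At q the grip is 155*cos(q) towards -x of the pivot and 155*sin(q) above it. Starts at 0.2 to 0.5 and stays where left (2 N at the grip moves it). From about 1.0 the catches resist (up to 13 N at the grip); past about 1.38 they snap it to 1.57 and hold it there.
- bottle: the tipped one: square white bottle lying on the caddy's floor along the lane, cap towards the caddy's +y. Origin: centre of its base; z runs from base to cap. Square body 44 by 44 up to 52 (lies on one flat side), then shoulder and neck, cap 22 diameter from 64 to 90 (top). 75 to 145 g; with its base edge down, tips upright by itself from 60 deg. Upright, its origin is 8 above the caddy's. 
- cap (a point): centre of the tipped bottle's cap, on its axis 77 from the base
- mate_a: capped paint bottle, the same shape and size as bottle (90 tall, 44 by 44), standing at the caddy's -y end; origin at the centre of its base; it must stay standing
- mate_b: squat jar, 60 tall, 42 diameter, standing in the caddy's +y end; origin at the centre of its base; it must stay standing
- mate_c: capped paint bottle of the same shape and size as bottle, standing beside mate_b at the caddy's +y end; origin at the centre of its base; it must stay standing
- slice: disc cut from a trunk, bark edge, 90 diameter, 20 thick, lying flat on the table (mm), a bystander; origin at the centre of its underside
- log: short upright piece of branch, 48 diameter, 35 tall (mm), a bystander; origin at the centre of its underside
- pebble_a: flat grey pebble, 52 wide, 18 thick (mm), a bystander; origin at the centre of its underside
- pebble_b: flat pale pebble, 44 wide, 15 thick (mm), a bystander; origin at the centre of its underside
- big_bottle: upright bottle, 52 diameter, 140 tall (mm), a bystander; origin at the centre of its underside
- glue: upright white bottle with black cap, 48 diameter, 120 tall (mm), a bystander; origin at the centre of its underside
There are look-alikes about, which are no part of the job. What is shaped like the bottle but orange or turquoise is not meant.

How it is judged:
By the outcome, as a careful person would: the job done as asked, in the order asked, and still so for the second after the job is handed in, with the robot touching nothing.
It also fails if it takes over 54 s, if anything falls off the work surface, if the arm or the gripper's body presses on something with over 40 N, if the wrist force passes 120 N, or if a joint passes its speed limit or range.

ROBOT

A 6-joint arm with a two-finger parallel gripper is mounted at the origin on the work surface. World frame = base frame: x ahead of the robot, y to its left, z up, the work surface at z = 0. Lengths are in m, angles in rad, forces in N, time in s.
With the tool pointing down it reaches from about 0.325 to 0.85 m from the base axis. Payload 4.4 kg.
Tool frame: the origin (TCP) lies at the very end of the fingers, on their centre line; the grasp point (between the pads) lies 19 mm behind it; z points along the fingers, y is the direction in which the jaws open and shut (so a half turn about z gives the same grasp; the last joint's range is limited). The gripper opens to 94 mm and grips with 3 to 60 N. Pads are 16 mm wide; open, the fingers measure 119 mm over their backs; the gripper's body (75 mm by 177 mm) begins 78 mm behind the grasp point.
Start: joints at [0.987, 0.207, 1.542, -0, 1.393, -0.15], TCP at [0.242, 0.522, 0.205] pointing down, gripper open.
Joint ranges: [-2.73, 2.73], [-0.86, 2.22], [0.23, 2.46], [-1.11, 4.25], [0.08, 2.63], [-2.82, 2.82]. Speed limits (rad/s): [2.79, 2.79, 3.14, 3.14, 3.14, 3.14].

INTERFACE

Orientations are given as a 3x3 rotation matrix whose columns are the frame's x, y, z axes.
In Python, from bench import env gives the robot as it stands.
- The arm moves only by the tool drive_tool, never from a script. Its arguments are lists of equal length, an entry for each row: "hand": the opening, from 0 (shut) to 1 (fully open); "xyz": the shift along the tool's x, y, z in cm, a list of three; "twist": the turn about the tool's z in rad. A call has 1 to 12 rows; each row is the pose to reach, as a shift and turn from the pose commanded when the call began, along the tool's axes at that moment; what a row does not reach only later rows make up. A row lasts 1/10 s, in which the tool goes at most 50 mm and 8.59 degrees, less where a joint would pass 70% of its speed; a pose out of reach is approached as far as the arm can. A call with a gripper value outside its range is refused whole. The fingers move at their own pace and stop on an object; "newtons" is the grip in N (left out, the last holds). Time passes only in rows, so rows that repeat a pose let the fingers close. It gives the time, the measured TCP pose, the force and the opening at its end, in the units of the state.
- env.sense(): the state, without advancing time (a new reading comes with each control period).
- env.get_image(name): name is "scene" or "top"; returns (picture, depth): 480x640x3 uint8, blue, green, red; 480x640 float32, m along the optical axis (not along the pixel's ray), 0 where there is no reading.
- env.camera_params(name): a dict with "fx", "fy", "cx", "cy" (pixels), "R" (3x3) and "t" (3): a world point X has camera coordinates R X + t. Camera axes: x right, y down, z forward; pixel columns grow to the right and rows downward; lengths in m; the calibration is good to about 2 mm. A picture is of the moment at which its call begins. camera_params takes no time and is no camera call.
- env.finish_job(): hands the job in, once; it reports no verdict.
The state is a dict: "time_s": time; "q": joint angles; "qvel": joint speeds; "joint_torque": joint torques, N m; "ee_pos": TCP position; "eef_rot": TCP orientation; "ft_force": force on the tool from outside, world axes, zero at the start; "torque": the same for the moment, N m; "width": opening from 0.0 (shut) to 1.0 (fully open).
Only numpy, scipy, OpenCV 4.12 (cv2) and the standard library are available. Lean on these libraries where they do the work, as an engineer would, in place of code of your own. Each camera call takes 0.05 s, during which the arm holds its last target. There are 200 camera calls.

## Working session

There is one attempt and no reset: what is moved stays moved. The work goes in short steps, Python scripts to look and compute and a tool call to move; the robot and the scene stay as the last step left them, time stands still between calls to the robot, and variables do not carry over. Pictures are saved under pics/ and viewed, on a budget of 10 in all, crops included, one or two more only if the job needs it, and the job is handed in when it is done.

Besides the shell and the picture viewer there is one more tool, called by a JSON object that holds its "api" and its "payload". drive_tool: Moves the arm, as the interface text tells. Its arguments: {"type":"object","properties":{"hand":{"type":"array","items":{"type":"number"}},"xyz":{"type":"array","items":{"type":"array","items":{"type":"number"}}},"twist":{"type":"array","items":{"type":"number"}},"newtons":{"type":"number"}},"required":["hand","xyz","twist"]}

```bash
mkdir -p pics; ls
cat > h.py <<'E'
import numpy as np, cv2
from bench import env
def grab(n):
    im,d=env.get_image(n); c=env.camera_params(n)
    v,u=np.mgrid[:480,:640]
    P=np.stack([(u-c['cx'])/c['fx']*d,(v-c['cy'])/c['fy']*d,d],-1)
    W=(P-np.array(c['t']))@np.array(c['R'])
    W[d==0]=np.nan
    return im,d,W
E
python3 - <<'E'
from h import *
for n in ['top','scene']:
    im,d,W=grab(n); cv2.imwrite(f'pics/{n}0.png',im); np.save(f'{n}0.npy',W)
    c=env.camera_params(n); print(n,c['fx'],np.round(-np.array(c['R']).T@c['t'],3))
s=env.sense(); print(s['time_s'],s['ee_pos'],np.round(s['eef_rot'],3))
E
```

```text
pics
top 553.3221225594408 [ 0.354 -0.017  1.288]
scene 602.3014936221223 [ 1.275 -0.249  1.161]
0.1 [0.24128957 0.52112309 0.20441988] [[-0.907  0.42  -0.001]
 [ 0.42   0.907 -0.002]
 [ 0.    -0.002 -1.   ]]
```

View pics/top0.png

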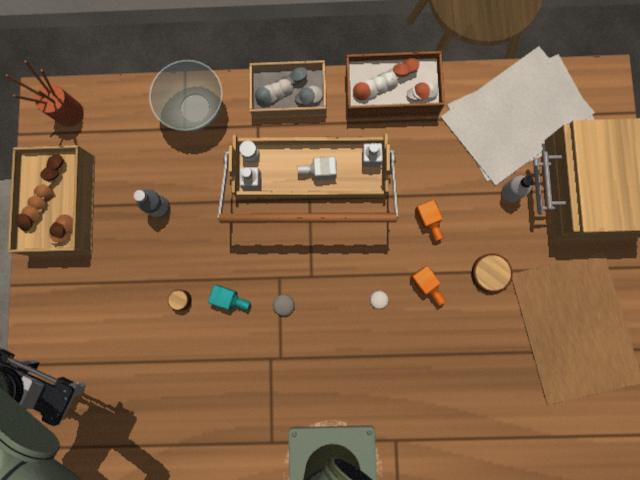

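View pics/scene0.png

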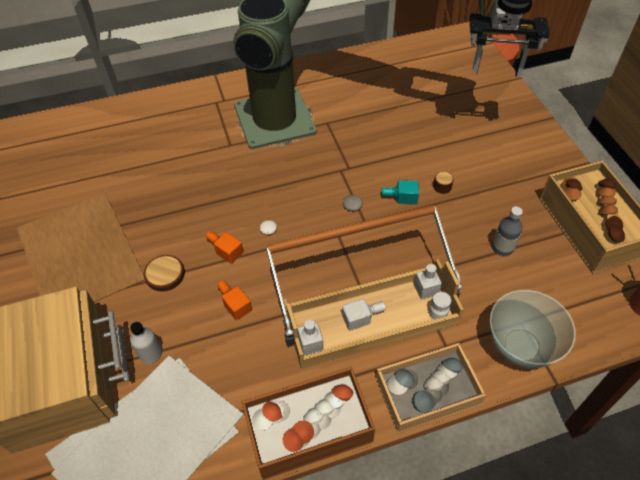

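The top view shows the caddy at about (311,168), with the handle bar folded toward the robot along row 216. Things that could be taken for the bottle:
- white lying bottle at (320,168)
- standing white bottles at (373,153) and (248,178)
- orange look-alikes at (430,215) and (428,285)
- turquoise look-alike at (228,299)
- jar at (248,150)

I choose the white one lying at (320,168), cap to the left (+y). Next I check it in a close crop and measure.

Run:
```python
from h import *
im=cv2.imread('pics/top0.png'); W=np.load('top0.npy')
cv2.imwrite('pics/crop1.png',cv2.resize(im[125:230,210:410],None,fx=4,fy=4,interpolation=cv2.INTER_CUBIC))
def p(m,name):
    Q=W[m]; print(name,len(Q),np.round(np.nanmedian(Q,0),4),'min',np.round(np.nanpercentile(Q,2,axis=0),4),'max',np.round(np.nanpercentile(Q,98,axis=0),4))
v,u=np.mgrid[:480,:640]
def box(a,b,c,d): return (u>=a)&(u<=b)&(v>=c)&(v<=d)
Z=W[...,2]
p(box(296,340,155,182)&(Z>.02),'bottle all')
p(box(314,336,157,180)&(Z>.046),'bottle body top')
p(box(296,309,160,178)&(Z>.02),'cap')
p(box(360,385,140,168)&(Z>.075),'mate_a cap'); p(box(360,385,140,168)&(Z>.042)&(Z<.066),'mate_a body')
p(box(238,260,138,160)&(Z>.05),'jar'); p(box(238,262,164,192)&(Z>.075),'mate_c cap');p(box(238,262,164,192)&(Z>.042)&(Z<.066),'mate_c body')
p(box(222,398,205,222)&(Z>.08),'bar')
for c in (230,311,390): p(box(c-5,c+5,205,225)&(Z>.08),f'bar{c}')
p(box(240,380,190,202)&(Z>.03)&(Z<.06),'near wall')
p(box(240,380,132,146)&(Z>.03)&(Z<.06),'far wall')
p(box(225,240,130,205)&(Z>.09)&(Z<.12),'ear L'); p(box(382,396,130,205)&(Z>.09)&(Z<.12),'ear R')
p(box(270,294,155,185)&(Z<.02),'floor')
# body min-area rect & axis
m=box(296,340,155,182)&(Z>.02); q=(W[m][:,:2]*1000).astype(np.float32); q=q[~np.isnan(q[:,0])]
print(cv2.minAreaRect(q))
```

```text
bottle all 633 [0.6787 0.0058 0.0495] min [ 0.6603 -0.0269  0.0251] max [0.7029 0.0578 0.0561]
bottle body top 402 [ 0.6819 -0.0026  0.0514] min [ 0.6613 -0.0276  0.0466] max [0.7025 0.0222 0.057 ]
cap 107 [0.6784 0.0482 0.0381] min [0.6706 0.0345 0.029 ] max [0.6894 0.0603 0.0433]
mate_a cap 114 [ 0.7045 -0.1135  0.0956] min [ 0.6728 -0.139   0.0759] max [ 0.717  -0.1028  0.1021]
mate_a body 316 [ 0.6995 -0.1141  0.0589] min [ 0.6853 -0.1394  0.0435] max [ 0.7301 -0.091   0.0655]
jar 238 [0.7237 0.1721 0.067 ] min [0.7073 0.1553 0.0553] max [0.742  0.1899 0.0723]
mate_c cap 95 [0.6607 0.1706 0.0965] min [0.6517 0.1614 0.0786] max [0.6716 0.1809 0.1015]
mate_c body 279 [0.6526 0.1643 0.0586] min [0.6292 0.1499 0.0426] max [0.6827 0.1922 0.0653]
bar 1671 [0.5458 0.0241 0.1564] min [ 0.5346 -0.1477  0.1472] max [0.5593 0.2094 0.1617]
bar230 106 [0.55   0.1972 0.1564] min [0.5417 0.1861 0.1468] max [0.5597 0.2078 0.1625]
bar311 99 [0.5452 0.0278 0.1568] min [0.5377 0.0173 0.1497] max [0.5545 0.0384 0.1615]
bar390 119 [ 0.5422 -0.1372  0.1559] min [ 0.533  -0.1477  0.136 ] max [ 0.5675 -0.1252  0.1616]
near wall 581 [0.6234 0.0269 0.0386] min [ 0.6169 -0.1227  0.0309] max [0.6305 0.1898 0.0444]
far wall 618 [0.7509 0.0283 0.0385] min [ 0.7293 -0.1284  0.0306] max [0.7593 0.1885 0.0572]
ear L 218 [0.6859 0.2077 0.1039] min [0.6308 0.2009 0.0919] max [0.72   0.2183 0.1129]
ear R 210 [ 0.6732 -0.1451  0.1052] min [ 0.6082 -0.1567  0.0925] max [ 0.7093 -0.1377  0.1191]
floor 771 [0.6861 0.1001 0.0077] min [0.6499 0.0716 0.0022] max [0.7222 0.129  0.0126]
((683.2276000976562, 16.068355560302734), (88.71662139892578, 46.603790283203125), 89.53789520263672)
```

View pics/crop1.png

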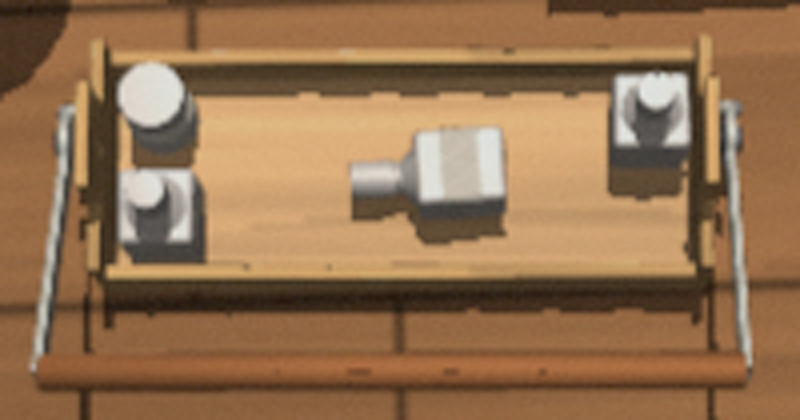

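The crop shows the white bottle lying in the lane, cap (376,180) to the left and body (460,165). Jar and standing bottle are at the left end, the other standing bottle is at the right end. The measured points fit the given sizes: body top 52, floor 8, bar length and height as expected. Grasp plan: pinch the cap with the jaws along x, lift in an arc about the base edge, then set it down.

```bash
cat >> h.py <<'E'
def plan(t,ang=None):
    s=env.sense(); R=np.array(s['eef_rot']); p=np.array(s['ee_pos'])
    a=np.arctan2(R[1,1],R[0,1]); tw=0 if ang is None else (a-ang+np.pi)%(2*np.pi)-np.pi
    print('shift cm',np.round(R.T@(np.array(t)-p)*100,2),'twist',round(tw,3),'q',np.round(s['q'],2),'t',s['time_s'])
E
python3 -c "
from h import *
plan([.68,.0485,.205],-0.0)"
```

```text
shift cm [-5.967e+01 -2.445e+01 -3.000e-02] twist 1.137 q [ 0.99  0.21  1.54 -0.    1.39 -0.15] t 0.1
```

{"api": "drive_tool", "payload": {"hand": [0.5, 0.5, 0.5, 0.5, 0.5, 0.5, 0.5, 0.5, 0.5, 0.5, 0.5, 0.5], "xyz": [[-5, -2, 0], [-10, -4.1, 0], [-15, -6.1, 0], [-20, -8.2, 0], [-25, -10.2, 0], [-30, -12.3, 0], [-35, -14.3, 0], [-40, -16.4, 0], [-45, -18.4, 0], [-50, -20.5, 0], [-55, -22.5, 0], [-59.7, -24.5, 0]], "twist": [0.1, 0.2, 0.3, 0.4, 0.5, 0.6, 0.7, 0.8, 0.9, 1.0, 1.1, 1.137]}}

```text
time_s: 1.3
ee_pos: [0.6505, 0.0802, 0.2047]
eef_rot: [[0.003, 1.0, -0.001], [1.0, -0.003, 0.0], [0.0, -0.001, -1.0]]
ft_force: [-0.2, 0.7, -0.4]
width: 0.501
```

```bash
python3 -c "
from h import *
plan([.68,.0485,.015],-0.0); s=env.sense(); print(s['ee_pos'],s['width'],s['ft_force'])"
```

```text
shift cm [-3.16  2.98 18.97] twist -0.003 q [-0.01  0.38  1.33  0.    1.44 -0.01] t 1.3
[0.65052171 0.08017596 0.20474396] 0.501243530019976 [-0.20195269  0.693387   -0.43442143]
```

{"api": "drive_tool", "payload": {"hand": [0.5, 0.5, 0.5, 0.5], "xyz": [[-3.2, 3, 4], [-3.2, 3, 8], [-3.2, 3, 8], [-3.2, 3, 8]], "twist": [0, 0, 0, 0]}}

```text
time_s: 1.7
ee_pos: [0.6781, 0.0503, 0.1238]
eef_rot: [[0.0, 1.0, -0.005], [1.0, -0.0, 0.001], [0.001, -0.005, -1.0]]
ft_force: [-0.0, 0.3, -0.1]
width: 0.499
```

```bash
python3 -c "
from h import *
plan([.68,.0485,.015],-0.0)
im,d,W=grab('scene'); cv2.imwrite('pics/s1.png',cv2.resize(im[190:370,250:490],None,fx=3,fy=3))"
```

```text
shift cm [-0.18  0.25 10.88] twist -0.0 q [-0.05  0.5   1.33  0.    1.32 -0.05] t 1.7
```

View pics/s1.png

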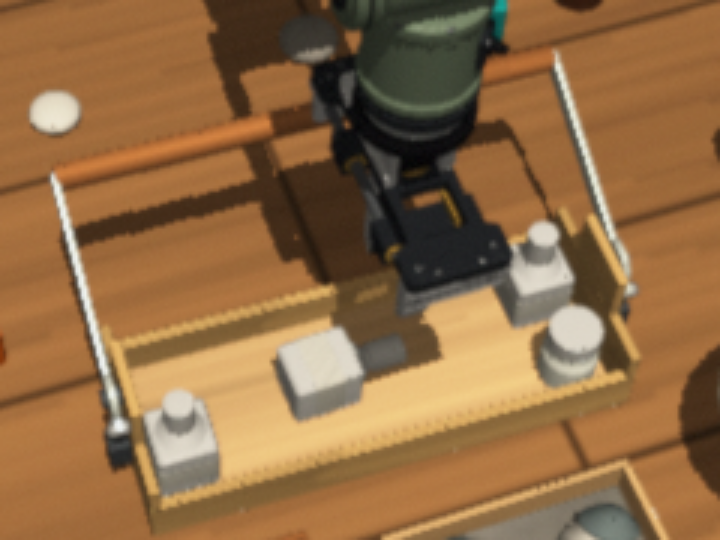

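The view shows the gripper above the cap (cap at 380,352), jaws across it, bar and neighbours clear. I descend.

{"api": "drive_tool", "payload": {"hand": [0.5, 0.5, 0.5, 0.5, 0.5, 0.5, 0.5, 0.5], "xyz": [[0, 0, 2.5], [-0.1, 0.1, 5], [-0.1, 0.1, 7], [-0.1, 0.1, 8.5], [-0.1, 0.1, 9.7], [-0.1, 0.1, 10.6], [-0.1, 0.1, 10.8], [-0.1, 0.1, 10.8]], "twist": [0, 0, 0, 0, 0, 0, 0, 0]}}

```text
time_s: 2.55
ee_pos: [0.6811, 0.049, 0.0178]
eef_rot: [[-0.0, 1.0, 0.0], [1.0, 0.0, 0.0], [0.0, 0.0, -1.0]]
ft_force: [-1.3, 0.4, 0.7]
width: 0.5
```

{"api": "drive_tool", "payload": {"hand": [0.4, 0.2, 0.1, 0.1, 0.1, 0.1, 0.1, 0.1], "xyz": [[0, 0, 0.2], [0, 0, 0.2], [0, 0, 0.2], [0, 0, 0.2], [0, 0, 0.2], [0, 0, 0.2], [0, 0, 0.2], [0, 0, 0.2]], "twist": [0, 0, 0, 0, 0, 0, 0, 0], "newtons": 8}}

```text
time_s: 3.35
ee_pos: [0.6811, 0.0489, 0.0157]
eef_rot: [[-0.0, 1.0, 0.001], [1.0, 0.0, 0.0], [0.0, 0.001, -1.0]]
ft_force: [-0.4, 0.2, 0.9]
width: 0.23
```

{"api": "drive_tool", "payload": {"hand": [0.1, 0.1, 0.1, 0.1, 0.1, 0.1, 0.1, 0.1], "xyz": [[-0.4, 0, -1.0], [-0.8, 0, -1.95], [-1.4, 0, -2.8], [-2.1, 0, -3.6], [-2.9, 0, -4.3], [-3.8, 0, -4.85], [-3.8, 0, -4.85], [-3.8, 0, -4.85]], "twist": [0, 0, 0, 0, 0, 0, 0, 0]}}

```text
time_s: 4.15
ee_pos: [0.6807, 0.0105, 0.0639]
eef_rot: [[0.001, 1.0, -0.0], [1.0, -0.001, 0.0], [0.0, -0.0, -1.0]]
ft_force: [0.1, 0.3, -1.4]
width: 0.231
```

```bash
python3 -c "
from h import *
im,d,W=grab('scene'); cv2.imwrite('pics/s2.png',cv2.resize(im[190:370,250:490],None,fx=3,fy=3))"
```

```text
(no output)
```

View pics/s2.png

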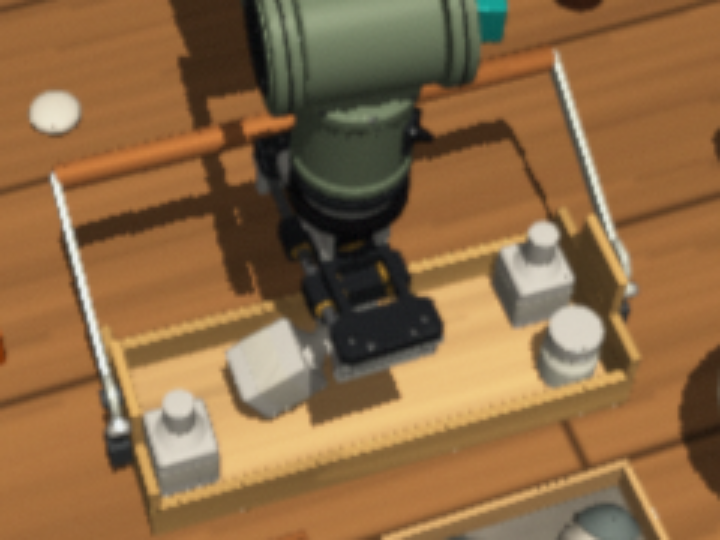

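The bottle is tilted about 30°, base edge down, cap held at (320,345). I lighten the grip so that it swings further and follow the arc.

{"api": "drive_tool", "payload": {"hand": [0.1, 0.1, 0.1, 0.1, 0.1, 0.1, 0.1, 0.1], "xyz": [[0, 0, 0], [0, 0, 0], [-0.6, 0, -0.35], [-1.3, 0, -0.6], [-2.0, 0, -0.8], [-2.7, 0, -0.9], [-2.7, 0, -0.9], [-2.7, 0, -0.9]], "twist": [0, 0, 0, 0, 0, 0, 0, 0], "newtons": 4}}

```text
time_s: 5.0
ee_pos: [0.6811, -0.0168, 0.0736]
eef_rot: [[0.001, 1.0, 0.001], [1.0, -0.001, -0.0], [-0.0, 0.001, -1.0]]
ft_force: [-0.4, -0.4, 2.6]
width: 0.233
```

```bash
python3 -c "
from h import *
im,d,W=grab('scene'); cv2.imwrite('pics/s3.png',cv2.resize(im[190:370,250:490],None,fx=3,fy=3))"
```

```text
(no output)
```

View pics/s3.png

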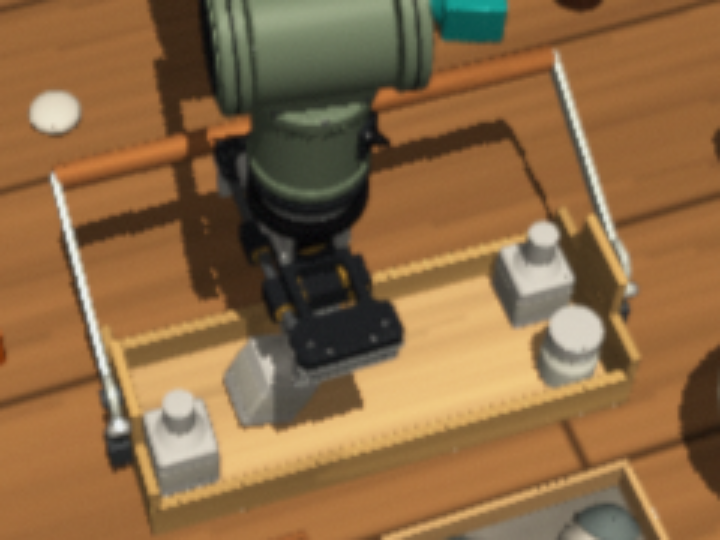

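Now about 65° up, base edge on the floor. I go on to the vertical.

{"api": "drive_tool", "payload": {"hand": [0.1, 0.1, 0.1, 0.1, 0.1, 0.1, 0.1, 0.1], "xyz": [[-0.6, 0, -0.15], [-1.2, 0, -0.2], [-1.8, 0, -0.15], [-2.4, 0, -0.05], [-2.9, 0, 0.05], [-3.3, 0, 0.1], [-3.3, 0, 0.15], [-3.3, 0, 0.15]], "twist": [0, 0, 0, 0, 0, 0, 0, 0]}}

```text
time_s: 5.85
ee_pos: [0.6809, -0.0498, 0.0718]
eef_rot: [[0.0, 1.0, 0.0], [1.0, -0.0, -0.001], [-0.001, 0.0, -1.0]]
ft_force: [-1.2, -1.1, 3.1]
width: 0.231
```

```bash
python3 -c "
from h import *
im,d,W=grab('scene'); cv2.imwrite('pics/s4.png',cv2.resize(im[190:370,250:490],None,fx=3,fy=3))"
```

```text
(no output)
```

View pics/s4.png

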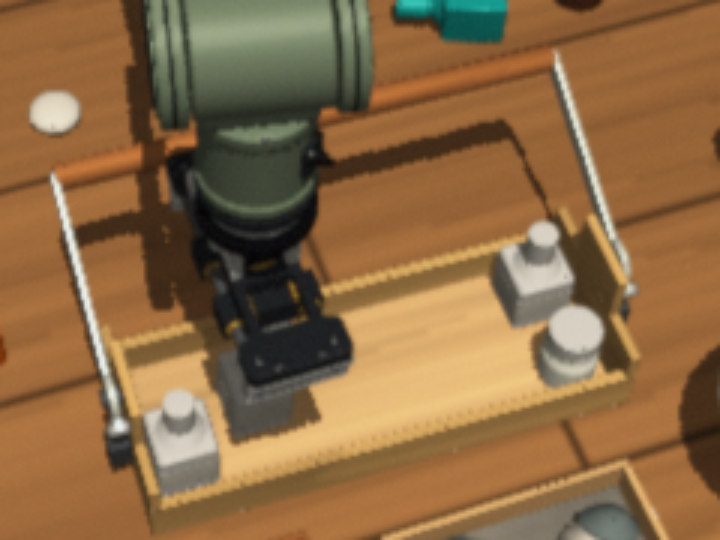

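It looks upright, body at (260,400), with a gap to the bottle at (180,440). I open the gripper and rise straight up.

{"api": "drive_tool", "payload": {"hand": [0.3, 0.4, 0.5, 0.5, 0.5, 0.5, 0.5, 0.5, 0.5], "xyz": [[0, 0, 0], [0, 0, 0], [0, 0, 0], [0, 0, 0], [0, 0, -2], [0, 0, -5], [0, 0, -9], [0, 0, -13], [0, 0, -13]], "twist": [0, 0, 0, 0, 0, 0, 0, 0, 0]}}

```text
time_s: 6.8
ee_pos: [0.6853, -0.0497, 0.2099]
eef_rot: [[-0.0, 1.0, 0.014], [1.0, 0.0, -0.003], [-0.003, 0.014, -1.0]]
ft_force: [1.4, 1.2, 0.2]
width: 0.498
```

Run:
```python
from h import *
im,d,W=grab('scene'); cv2.imwrite('pics/s5.png',cv2.resize(im[190:370,250:490],None,fx=3,fy=3))
A=W.reshape(-1,3)
def f(n,lo,hi):
    m=np.all((A>lo)&(A<hi),1); print(n,m.sum(),np.round(A[m].mean(0),4) if m.any() else '')
f('bottle top',[.65,-.08,.088],[.71,-.02,.112])
f('mate_a top',[.68,-.14,.088],[.73,-.09,.112])
f('bar R',[.50,-.14,.12],[.58,-.08,.19]);f('bar L',[.50,.12,.12],[.58,.19,.19])
p=env.sense();print(p['ee_pos'])
```

```text
bottle top 95 [ 0.6837 -0.0516  0.0964]
mate_a top 125 [ 0.7091 -0.1165  0.098 ]
bar R 271 [ 0.5472 -0.1099  0.1553]
bar L 284 [0.555  0.1545 0.1556]
[ 0.68346868 -0.04945121  0.20618917]
```

View pics/s5.png

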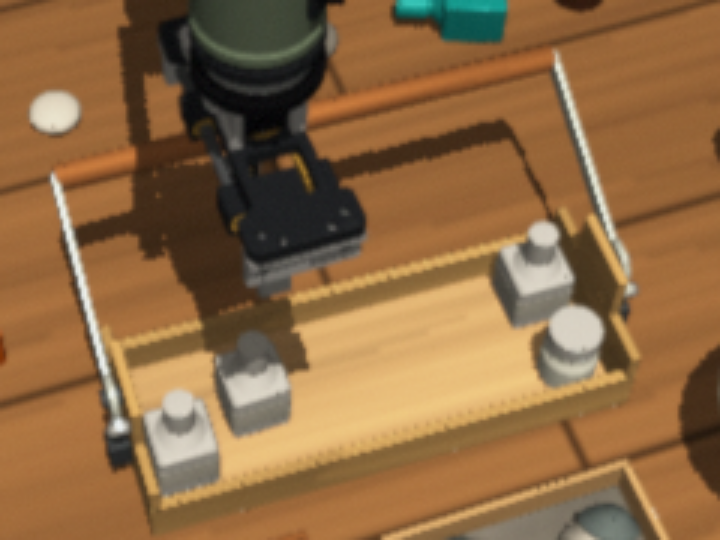

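The white bottle stands at about (255,390), its top measured at z 0.096 (8+90 expected), and the other bottles and jar are untouched. Next, grip the bar: its centre is at about (0.5485, 0.03, 0.150), which gives q≈0.43.

```bash
python3 -c "
from h import *
plan([.5485,.03,.134],-0.026)"
```

```text
shift cm [  7.96 -13.56   7.09] twist 0.026 q [-0.2   0.43  1.25  0.    1.45 -0.2 ] t 6.85
```

{"api": "drive_tool", "payload": {"hand": [0.6, 0.6, 0.6, 0.6, 0.6, 0.6, 0.6], "xyz": [[1.6, -2.7, 0], [3.2, -5.4, 0], [4.8, -8, 0], [6.4, -10.7, 0], [8, -13.2, 0], [8, -13.2, 0], [8, -13.2, 0]], "twist": [0.026, 0.026, 0.026, 0.026, 0.026, 0.026, 0.026]}}

```text
time_s: 7.55
ee_pos: [0.5479, 0.0312, 0.2]
eef_rot: [[0.025, 1.0, -0.002], [1.0, -0.025, -0.0], [-0.0, -0.002, -1.0]]
ft_force: [0.4, -0.5, 0.2]
width: 0.6
```

```bash
python3 -c "
from h import *
plan([.5485,.03,.134],-0.026)
im,d,W=grab('scene'); cv2.imwrite('pics/s6.png',cv2.resize(im[130:370,220:490],None,fx=2.5,fy=2.5))
A=W.reshape(-1,3)
for y in (-.02,.03,.08):
  m=np.all((A>[.5,y-.02,.12])&(A<[.6,y+.02,.165]),1); print(y,m.sum(),np.round(A[m].mean(0),4))"
```

```text
shift cm [-0.11  0.08  6.6 ] twist 0.001 q [-0.1   0.16  1.61 -0.    1.38 -0.08] t 7.55
-0.02 171 [ 0.55   -0.0201  0.1555]
0.03 144 [0.5519 0.0275 0.1549]
0.08 168 [0.553  0.0799 0.1556]
```

View pics/s6.png

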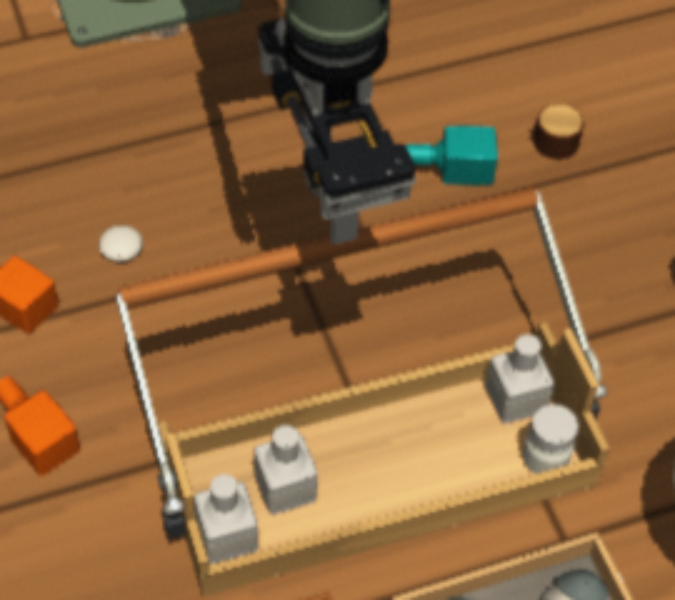

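The bottle stands at (286,470), and the gripper is over the middle of the bar at (345,240). I descend and close on the bar.

{"api": "drive_tool", "payload": {"hand": [0.6, 0.6, 0.6, 0.6, 0.5, 0.3, 0.1, 0.1, 0.1, 0.1], "xyz": [[0, 0, 2], [0, 0, 4], [0, 0, 5.8], [0, 0, 6.6], [0, 0, 6.6], [0, 0, 6.6], [0, 0, 6.6], [0, 0, 6.6], [0, 0, 6.6], [0, 0, 6.6]], "twist": [0, 0, 0, 0, 0, 0, 0, 0, 0, 0], "newtons": 10}}

```text
time_s: 8.6
ee_pos: [0.5457, 0.0309, 0.1352]
eef_rot: [[0.026, 1.0, -0.007], [1.0, -0.026, -0.0], [-0.0, -0.007, -1.0]]
ft_force: [-7.1, -0.6, 2.2]
width: 0.206
```

{"api": "drive_tool", "payload": {"hand": [0.1, 0.1, 0.1, 0.1, 0.1, 0.1, 0.1, 0.1], "xyz": [[0, 0, -0.6], [0, 0.3, -1.3], [0, 1.1, -2.25], [0, 2.0, -3.5], [0, 3.1, -4.6], [0, 4.3, -5.6], [0, 5.5, -6.5], [0, 5.5, -6.5]], "twist": [0, 0, 0, 0, 0, 0, 0, 0]}}

```text
time_s: 9.4
ee_pos: [0.605, 0.0293, 0.2062]
eef_rot: [[0.026, 1.0, 0.002], [1.0, -0.026, -0.001], [-0.001, 0.002, -1.0]]
ft_force: [-9.8, 0.4, 14.9]
width: 0.212
```

```bash
python3 -c "
from h import *
s=env.sense(); print(s['ee_pos'],s['ft_force'])
im,d,W=grab('scene'); cv2.imwrite('pics/s7.png',cv2.resize(im[130:370,220:490],None,fx=2.5,fy=2.5))
A=W.reshape(-1,3)
for y in (-.08,.13):
  m=np.all((A>[.5,y-.03,.15])&(A<[.72,y+.03,.27]),1); print(y,m.sum(),np.round(A[m].mean(0),4))"
```

```text
[0.60495537 0.02932359 0.20624471] [-9.81993378  0.37203068 14.9359022 ]
-0.08 313 [ 0.6066 -0.0802  0.2226]
0.13 268 [0.6129 0.1322 0.2225]
```

{"api": "drive_tool", "payload": {"hand": [0.1, 0.1, 0.1, 0.1, 0.1, 0.1, 0.1, 0.1, 0.1, 0.1, 0.1, 0.1], "xyz": [[0, 0, -0.7], [0, 0.6, -1.1], [0, 1.3, -1.5], [0, 2.0, -1.9], [0, 2.7, -2.15], [0, 3.4, -2.4], [0, 4.2, -2.6], [0, 4.9, -2.8], [0, 5.7, -3.0], [0, 6.5, -3.1], [0, 7.3, -3.15], [0, 7.3, -3.15]], "twist": [0, 0, 0, 0, 0, 0, 0, 0, 0, 0, 0, 0]}}

```text
time_s: 10.65
ee_pos: [0.6799, 0.0274, 0.2329]
eef_rot: [[0.026, 1.0, 0.006], [1.0, -0.026, -0.0], [0.0, 0.006, -1.0]]
ft_force: [5.2, -1.1, -0.5]
width: 0.21
```

```bash
python3 -c "
from h import *
s=env.sense(); print(s['ee_pos'],s['ft_force'])
im,d,W=grab('scene'); cv2.imwrite('pics/s8.png',cv2.resize(im[130:370,220:490],None,fx=2.5,fy=2.5))
A=W.reshape(-1,3)
for y in (-.08,.13):
  m=np.all((A>[.5,y-.03,.15])&(A<[.75,y+.03,.27]),1); print(y,m.sum(),np.round(A[m].mean(0),4))"
```

```text
[0.67993111 0.0273798  0.23294961] [ 5.1641764  -1.13940576 -0.51430897]
-0.08 347 [ 0.6816 -0.0802  0.2462]
0.13 274 [0.688  0.1337 0.2464]
```

{"api": "drive_tool", "payload": {"hand": [0.1, 0.1, 0.1, 0.1, 0.1, 0.1, 0.3, 0.45, 0.55, 0.55], "xyz": [[0, 0.3, 0], [0, 0.6, 0], [0, 0.9, 0], [0, 1.2, 0], [0, 1.2, 0], [0, 1.2, 0], [0, 1.0, 0], [0, 0.8, 0], [0, 0.8, 0], [0, 0.8, 0]], "twist": [0, 0, 0, 0, 0, 0, 0, 0, 0, 0]}}

```text
time_s: 11.7
ee_pos: [0.6841, 0.0276, 0.2312]
eef_rot: [[0.026, 1.0, -0.002], [1.0, -0.026, 0.0], [0.0, -0.002, -1.0]]
ft_force: [0.1, 0.6, -1.0]
width: 0.512
```

```bash
python3 -c "
from h import *
s=env.sense(); print(s['ee_pos'],s['ft_force'],s['width'])
im,d,W=grab('scene')
A=W.reshape(-1,3)
for y in (-.08,.13):
  m=np.all((A>[.5,y-.03,.15])&(A<[.75,y+.03,.27]),1); print(y,m.sum(),np.round(A[m].mean(0),4))"
```

```text
[0.68414776 0.02762849 0.23117644] [ 0.0500632   0.59996624 -1.01017536] 0.5121564784641928
-0.08 357 [ 0.6888 -0.0802  0.2464]
0.13 280 [0.6953 0.1334 0.2468]
```

{"api": "drive_tool", "payload": {"hand": [0.55, 0.55, 0.55, 0.55, 0.55, 0.55, 0.55, 0.55], "xyz": [[0, 0.2, -1], [0, 0.2, -3], [0, 0.2, -6], [0, -2, -9], [0, -6, -10], [0, -11, -10], [0, -16, -10], [0, -16, -10]], "twist": [0, 0, 0, 0, 0, 0, 0, 0]}}

```text
time_s: 12.55
ee_pos: [0.5185, 0.0325, 0.3314]
eef_rot: [[0.025, 1.0, -0.005], [1.0, -0.025, 0.001], [0.0, -0.005, -1.0]]
ft_force: [0.1, -0.4, -1.0]
width: 0.551
```

```bash
python3 -c "
from h import *
s=env.sense(); print(s['ee_pos'],s['ft_force'],s['time_s'])
im,d,W=grab('scene'); cv2.imwrite('pics/s9.png',cv2.resize(im[100:400,100:540],None,fx=1.8,fy=1.8))
A=W.reshape(-1,3)
for y in (-.08,.03,.13):
  m=np.all((A>[.5,y-.03,.2])&(A<[.75,y+.03,.27]),1); print(y,m.sum(),np.round(A[m].mean(0),4))
for n,lo,hi in (('bottle',[.65,-.08,.088],[.71,-.02,.112]),('mate_a',[.68,-.14,.088],[.73,-.09,.112]),('mate_c',[.63,.14,.088],[.69,.2,.105]),('jar',[.69,.15,.06],[.75,.2,.075])):
  m=np.all((A>lo)&(A<hi),1); print(n,m.sum(),np.round(A[m].mean(0),4))
"
```

```text
[0.51848378 0.0324555  0.33141074] [ 0.130578   -0.37678108 -1.00766413] 12.55
-0.08 354 [ 0.6888 -0.0804  0.2464]
0.03 338 [0.6921 0.0301 0.2466]
0.13 323 [0.6951 0.1296 0.2467]
bottle 96 [ 0.6839 -0.0518  0.0966]
mate_a 127 [ 0.709  -0.1164  0.0979]
mate_c 93 [0.6648 0.1718 0.0966]
jar 257 [0.7283 0.1727 0.0677]
```

View pics/s9.png

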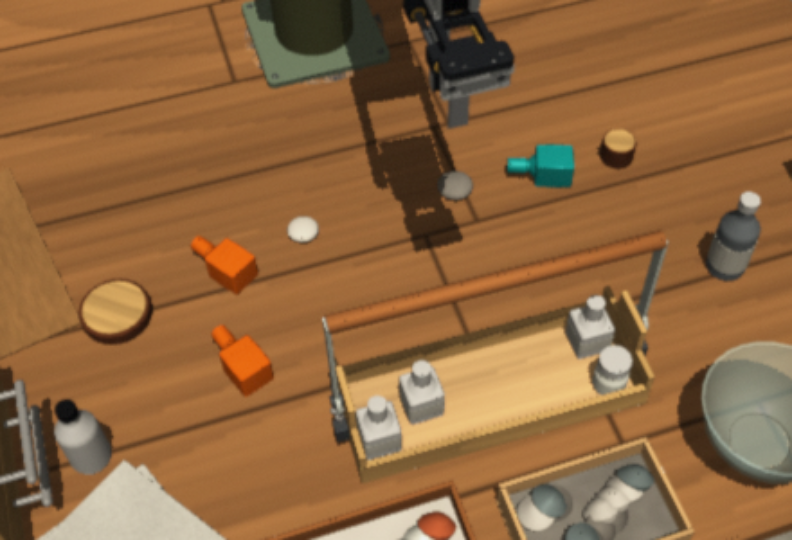

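The handle is upright, bar from (330,322) to (662,242). The bottle stands at (421,390) and the others are standing as before. The bar position did not change after release.

```bash
python3 -c "
from bench import env
print(env.finish_job())"
```

```text
the job is handed in; nothing more can be done
None
```

The job is done and handed in at about 12.6 s of the 54 s. I gripped the tipped white bottle by its cap, swung it up about its base edge, stood it on the caddy floor between the others and let go. Then I gripped the handle bar, swung it up along its arc through the catch to the end stop, let go and backed away.

**Last checks:**
- **Bottle:** its top measured at z 0.097 m, against 0.098 m expected for standing upright.
- **Other bottles and the jar:** all standing at their expected heights, and in the same places as far as I measured.
- **Handle:** upright, with the same bar position before and after the gripper backed away. Its measured x, after allowing about 5 mm for the camera seeing one side of the bar, puts it over the pivot.
- **Bystanders:** those in the last picture looked unmoved. I did not measure them.

**One disagreement:** during the swing the bar pushed outward with up to about 18 N, because my first arc was a few millimetres too tight. I corrected it, and nothing slipped or moved as a result.

I viewed 10 pictures.

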